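Put the porcelain away in its cork rings

ROBOT

A 7-joint arm with a two-finger parallel gripper is mounted at the origin on a cart in front of the work surface, level with it; the furniture and walls round the work are solid. World frame = base frame: x ahead of the robot, y to its left, z up, the work surface at z = 0. Lengths are in m, angles in rad, forces in N, time in s.
With the tool pointing down it reaches from about 0.4 to 0.85 m from the base axis. Payload 4.5 kg.
Tool frame: the origin (TCP) lies midway between the tips of the shut fingers; the grasp point (between the pads) lies 19 mm behind it; z points along the fingers, y is the line along which they close (so a half turn about z gives the same grasp; the last joint's range is limited). The gripper opens to 88 mm and grips with 3 to 60 N. Pads are 18 mm wide; open, the fingers measure 123 mm over their backs; the gripper's body (75 mm by 187 mm) begins 45 mm behind the grasp point.
Start: joints at [1.356, 0.689, -0.195, 1.565, 0.157, 0.902, -0.215], TCP at [0.154, -0.606, 0.239] pointing down, gripper open.
Joint ranges: [-3.01, 3.01], [-0.46, 2.08], [-1.47, 1.51], [0.13, 2.56], [-1, 4.14], [0.04, 2.09], [-2.66, 2.66]. Speed limits (rad/s): [2.57, 2.57, 3.14, 3.14, 3.14, 3.14, 3.14].

INTERFACE

Orientations are given as a unit quaternion [x, y, z, w].
In Python, from plant import * gives the robot as it stands.
- The arm moves only by the tool send_rows, never from a script. Its argument "targets" is a list of rows, each a list of 2 entries, a list of its own where there are three numbers: the shift along the tool's x, y, z in units of 0.3 m (1.0 is 0.3 m), then the turn, a rotation vector about the tool's x, y, z in units of pi rad (1.0 is pi rad). A call has 1 to 12 rows; each row is the pose to reach, as a shift and turn from the pose commanded when the call began, along the tool's axes at that moment, turning the shorter way round; what a row does not reach only later rows make up. A row lasts 1/8 s, in which the tool goes at most 62.5 mm and 10.7 degrees, less where a joint would pass 70% of its speed; a pose out of reach is approached as far as the arm can. A call with a number of a shift or a turn outside -1 to 1 is refused whole. A call with a gripper value outside its range is refused whole. "fingers" is the opening, from 0 (shut) to 1 (fully open), set as the call begins (left out, the last holds). The fingers move at their own pace and stop on an object; "newtons" is the grip in N (left out, the last holds). Time passes only in rows, so rows that repeat a pose let the fingers close. It gives the time, the measured TCP pose, the force, the opening and the grip force at its end, in the units of the state.
- get_state(): the state, without advancing time (a new reading comes with each control period).
- snapshot(name): name is "scene" or "top" or "wrist"; returns a dict with "img" (480x640x3 uint8, blue, green, red), "fx", "fy", "cx", "cy" (pixels), "k1" (the pictures are not rectified: a ray, as slopes to the right and down, at radius r is drawn at 1 + k1 r^2 times it, then the intrinsics apply), "cam_to_world" (4x4, takes a point from camera to world coordinates); the wrist camera has in their place "T_tool_cam" (4x4, takes a point from camera to tool coordinates, whose origin is the TCP and whose axes are the flange's). Camera axes: x right, y down, z forward; pixel columns grow to the right and rows downward; lengths in m; the calibration is good to about 2 mm. A picture is of the moment at which its call begins: read the wrist's pose just before it. There is no depth.
- finish_job(): hands the job in; it is judged then, once.
The state is a dict: "clock": time; "q": joint angles; "qd": joint speeds; "joint_torque": joint torques, N m; "tool_pos": TCP position; "eef_rot": TCP orientation; "contact_force": force on the tool from outside, world axes, zero at the start; "moment": the same for the moment, N m; "opening": opening from 0.0 (shut) to 1.0 (fully open); "finger_force": force on a finger pad.
Only numpy, scipy, OpenCV 4.12 (cv2) and the standard library are available. Lean on these libraries where they do the work, as an engineer would, in place of code of your own. Each camera call takes 0.05 s, during which the arm holds its last target. There are 200 camera calls.

TASK

Put the four white porcelain vessels away, each standing upright in the cork ring of its own size: the narrowest vessel in the ring with the smallest hole, and so on up to the wide dish in the largest. The tall crucible is nested in the wide dish: lift it out by itself, leaving the dish standing, before you lift the dish. Set the porcelain down gently without dropping or tipping it, and leave the tape roll and the sample jar where they are.

Things in the scene. Friction and masses are not known exactly. Their poses are not given: they have to be found in the camera images.
- tall_crucible: Tall narrow crucible: white porcelain, open top, 34 mm diameter, 54 mm high; top 16 mm is a straight collar (grip across its outside), tapering below to a 26 mm foot; wall 3, floor 4 mm. Origin: centre of underside, z up; round. Loose. Starts standing in the wide dish on its floor (origin 4 mm above the dish's), with several mm of play; 28 mm show above the dish's rim.
- low_crucible: Small low crucible: white porcelain, open top, 44 mm diameter, 32 mm high; top 16 mm is a straight collar (grip across its outside), tapering below to a 34 mm foot; wall 3, floor 4 mm. Origin: centre of underside, z up; round. Loose.
- big_crucible: Large crucible: white porcelain, open top, 55 mm diameter, 44 mm high; top 16 mm is a straight collar (grip across its outside), tapering below to a 40 mm foot; wall 3, floor 4 mm. Origin: centre of underside, z up; round. Loose.
- dish: Wide shallow dish: white porcelain, open top, 66 mm diameter, 30 mm high; top 16 mm is a straight collar (grip across its outside), tapering below to a 54 mm foot; wall 3, floor 4 mm. Origin: centre of underside, z up; round. Loose. Lowest of a nest of two: the tall crucible stands in it at the start.
- ring_44: cork ring lying flat, fixed to the worktop: hole 44 mm, outside 66 mm, 10 mm high, hole right through to the worktop; the smallest of the four, for the tall narrow crucible. Origin: centre of the hole at worktop height (z = 0), z up.
- ring_54: cork ring lying flat, fixed to the worktop: hole 54 mm, outside 76 mm, 10 mm high, hole right through to the worktop; the second smallest, for the small low crucible. Origin: centre of the hole at worktop height (z = 0), z up.
- ring_66: cork ring lying flat, fixed to the worktop: hole 66 mm, outside 88 mm, 10 mm high, hole right through to the worktop; the second largest, for the large crucible. Origin: centre of the hole at worktop height (z = 0), z up.
- ring_76: cork ring lying flat, fixed to the worktop: hole 76 mm, outside 98 mm, 10 mm high, hole right through to the worktop; the largest, for the wide shallow dish. Origin: centre of the hole at worktop height (z = 0), z up.
- tape_roll: roll of masking tape lying flat, 96 mm diameter, 25 mm high, tan, a bystander. Origin: centre of its underside.
- sample_jar: screw-top sample jar with a red lid, 44 mm diameter, 64 mm high, a bystander. Origin: centre of its underside, z up.
Mind the look-alikes: they are no part of the job. Leave any purple look-alike of the tall_crucible alone. Leave any turquoise look-alike of the ring_44 alone.

How it is judged:
By the outcome, as a careful person would: the job done as asked, in the order asked, and still so for the second after the job is handed in, with the robot touching nothing.
It also fails if it takes over 120 s, if anything falls off the work surface, if the arm or the gripper's body presses on something with over 40 N, if the wrist force passes 120 N, or if a joint passes its speed limit or range.

## Working session

There is one attempt and no reset: what is moved stays moved. The work goes in short steps, Python scripts to look and compute and a tool call to move; the robot and the scene stay as the last step left them, time stands still between calls to the robot, and variables do not carry over. Pictures are saved under pics/ and viewed, at most 14 in all, crops included, and the job is handed in when it is done.

Besides the shell and the picture viewer there is one more tool, called after "Emit:" as name(argument=value, ...) on one line, values as JSON. send_rows: Moves the arm, as the interface text tells. Its arguments: {"type":"object","properties":{"targets":{"type":"array"},"fingers":{"type":"number"},"newtons":{"type":"number"}},"required":["targets"]}

```bash
mkdir -p pics; ls; python3 - <<'E'
from plant import *
import cv2,pickle
s=get_state();print({k:s[k] for k in('clock','q','tool_pos','eef_rot','opening','contact_force')})
d={}
for n in('scene','top'):
    p=snapshot(n);d[n]=p;cv2.imwrite(f'pics/{n}0.png',p['img']);print(n,p['fx'],p['cx'],p['cy'],p['k1'],p['cam_to_world'])
pickle.dump(d,open('d0.pkl','wb'))
E
```

```text
pics
{'clock': 0.0, 'q': array([ 1.35581024,  0.68995614, -0.19452411,  1.56636551,  0.15730892,
        0.90251897, -0.21507989]), 'tool_pos': array([ 0.15368506, -0.60514022,  0.23792196]), 'eef_rot': array([ 9.92265253e-01,  1.24132221e-01, -1.85188290e-04, -9.08473887e-04]), 'opening': 1.006041641571972, 'contact_force': array([ 0.37365173, -0.49469302, -0.36029673])}
scene 615.7440549225495 318.74435157892503 237.08368671859884 -0.04176777058080785 [[-0.60764341 -0.58117871  0.54129548 -0.2427687 ]
 [-0.79400424  0.42902776 -0.43068833  0.58149392]
 [ 0.01807611 -0.69149583 -0.72215425  1.03391502]
 [ 0.          0.          0.          1.        ]]
top 485.49317444797833 323.16906369253206 237.78117083570956 -0.026590774126726145 [[ 0.0116216  -0.99568006  0.09212029  0.3918552 ]
 [-0.999929   -0.01181489 -0.00155312 -0.02178084]
 [ 0.0026348  -0.0920957  -0.99574667  1.34099056]
 [ 0.          0.          0.          1.        ]]
```

View pics/top0.png

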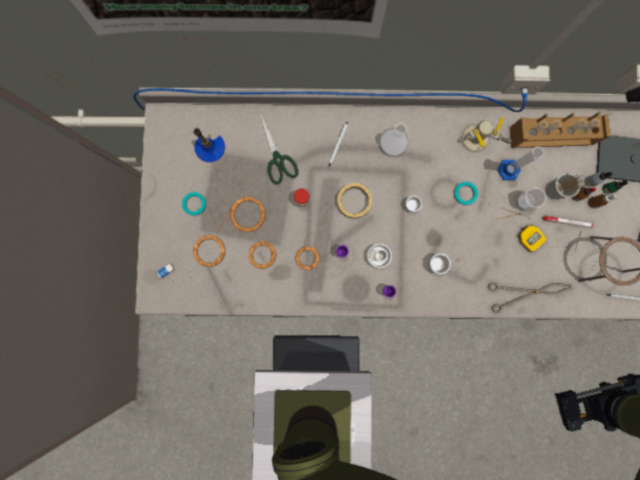

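View pics/scene0.png

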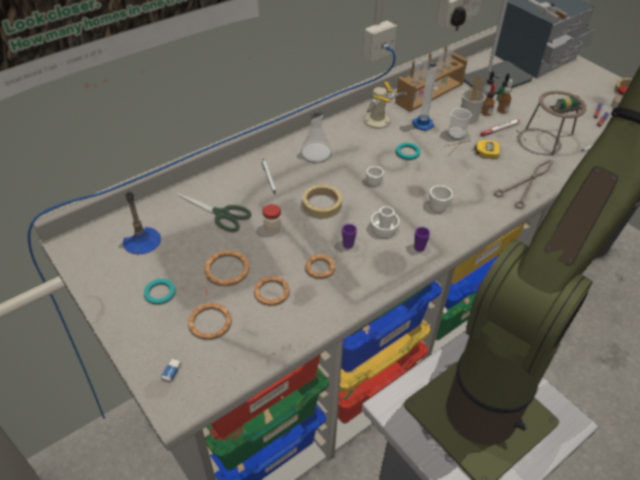

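Top view: the cork-orange rings are at (248,214), (209,250), (262,255) and (307,258). The white vessels are the nest at (378,256), the small one at (413,203) and the large one at (439,263). Tape is at (353,200) and the jar at (301,197).

Look-alikes: the purple cups at (342,251) and (389,291), and the turquoise rings at (194,204) and (466,193), are decoys by colour. The tall crucible meant is the white one in the nest at (378,256), and ring_44 is the cork ring at (307,258), the smallest cork one. Next I'll confirm this in a crop and measure.

```bash
cat > h.py <<'E'
import numpy as np,cv2
from scipy.spatial.transform import Rotation as R
from scipy.optimize import least_squares
def cast(p,T,uv,z):
    K=np.array([[p['fx'],0,p['cx']],[0,p['fy'],p['cy']],[0,0,1.]])
    uv=np.asarray(uv,float).reshape(-1,1,2)
    n=cv2.undistortPoints(uv,K,np.array([p['k1'],0,0,0.]))[:,0]
    d=np.c_[n,np.ones(len(n))]@T[:3,:3].T;o=T[:3,3]
    return (o+d*((z-o[2])/d[:,2])[:,None])[:,:2]
def circ(P):
    f=lambda a:np.hypot(P[:,0]-a[0],P[:,1]-a[1])-a[2]
    r=least_squares(f,[*P.mean(0),.03],loss='soft_l1',f_scale=.001);return r.x,np.sqrt(np.mean(r.fun**2))
def masks(img):
    h=cv2.cvtColor(img,cv2.COLOR_BGR2HSV)
    return dict(cork=cv2.inRange(h,(5,110,80),(18,255,255)),white=cv2.inRange(h,(0,0,195),(180,40,255)),
      tape=cv2.inRange(h,(18,60,120),(30,255,255)),red=cv2.inRange(h,(0,150,80),(4,255,255)),purple=cv2.inRange(h,(125,80,40),(150,255,255)))
def wT(s,p):
    T=np.eye(4);T[:3,:3]=R.from_quat(s['eef_rot']).as_matrix();T[:3,3]=s['tool_pos'];return T@p['T_tool_cam']
def togo(s,xyz,yaw=None):
    """shift in tool axes, units .3 m; yaw = world angle of tool y axis"""
    r=R.from_quat(s['eef_rot']);print('shift',np.round(r.inv().apply(np.array(xyz)-s['tool_pos'])/.3,4))
    yv=r.as_matrix()[:,1];a=np.arctan2(yv[1],yv[0]);print('tool y angle deg',np.degrees(a))
    down=R.from_matrix(np.array([[np.sin(yaw),np.cos(yaw),0],[-np.cos(yaw),np.sin(yaw),0],[0,0,-1]])) if yaw is not None else None
    if down is not None: print('turn',np.round((r.inv()*down).as_rotvec()/np.pi,4))
E
python3 - <<'E'
import pickle;from h import *
d=pickle.load(open('d0.pkl','rb'))
i=d['scene']['img'][170:350,140:480]
cv2.imwrite('pics/crop1.png',cv2.resize(i,None,fx=2.3,fy=2.3,interpolation=cv2.INTER_CUBIC))
for n in d:
    p=d[n];T=p['cam_to_world']
    for c,m in masks(p['img']).items():
        if c=='white' and n=='scene':continue
        for k in cv2.findContours(m,cv2.RETR_EXTERNAL,cv2.CHAIN_APPROX_NONE)[0]:
            if not 50<cv2.contourArea(k)<3000: continue
            (u,v)=k[:,0].mean(0)
            z=dict(cork=.008,white=.03,tape=.02,red=.064,purple=.054)[c]
            x,e=circ(cast(p,T,k[:,0],z))
            if e<.004 and x[2]<.06:print(n,c,int(u),int(v),np.round(x*1000,1),round(e*1000,1))
E
```

```text
scene cork 209 320 [472.3 291.9  41.4] 0.8
scene cork 271 290 [462.5 145.5  35.4] 0.8
scene cork 319 266 [454.9  21.2  30.4] 1.0
scene cork 226 267 [574.1 188.4  46.9] 1.0
scene tape 267 415 [220.1 319.9   8.5] 2.3
scene tape 321 198 [ 617.9 -109.8   47.5] 0.9
scene tape 488 146 [ 513.3 -595.1   34.3] 2.3
scene red 271 211 [613.3  40.1  17.2] 0.8
top cork 307 257 [459.7  19.8  31.1] 0.8
top cork 261 254 [467.5 144.4  36. ] 0.8
top cork 208 250 [476.5 290.9  42.1] 0.8
top cork 247 213 [579.2 187.7  47.6] 0.8
top white 435 263 [ 446.4 -329.6   15.3] 1.2
top white 411 204 [ 607.  -263.2   12.9] 1.5
top tape 532 237 [ 522.  -600.6   33.6] 2.2
top tape 354 199 [ 619.9 -108.2   48.1] 0.8
top red 301 195 [621.4  36.4  18.7] 0.7
top purple 389 290 [ 372.5 -199.2   15.5] 0.9
top purple 341 250 [477.  -73.8  15.7] 0.8
```

View pics/crop1.png

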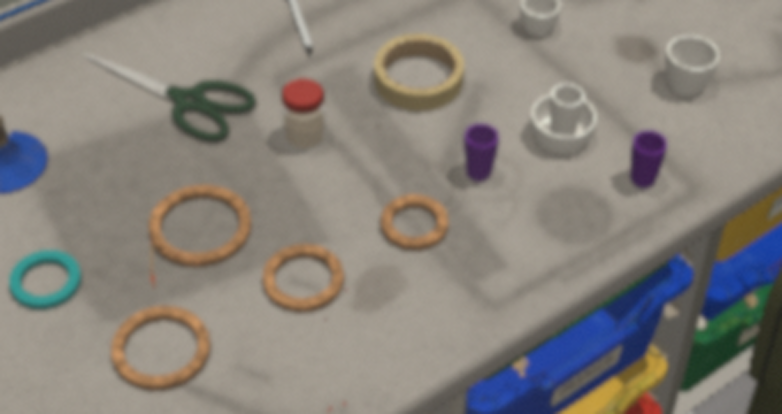

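The crop shows the white crucible in the dish at crop (567,100), the purple cups at (481,150) and (648,158), and the cork rings, smallest at (415,222). By outer radius the rings are: ring_44 at (457,20), ring_54 at (465,145), ring_66 at (474,291) and ring_76 at (577,188) mm.

```bash
sed -i 's/\[\[np.sin(yaw),np.cos(yaw),0\],\[-np.cos(yaw),np.sin(yaw),0\]/[[-np.sin(yaw),np.cos(yaw),0],[np.cos(yaw),np.sin(yaw),0]/' h.py
python3 - <<'E'
from plant import *
from h import *
s=get_state();p=snapshot('wrist');print(p['T_tool_cam'].round(3),p['fx'])
togo(s,[.46,-.2,.30],-np.pi/2)
E
```

```text
[[ 0.001 -0.966 -0.257  0.066]
 [ 1.     0.001  0.001 -0.   ]
 [-0.001 -0.257  0.966 -0.146]
 [ 0.     0.     0.     1.   ]] 379.91194216940926
shift [ 1.3222 -1.058  -0.2051]
tool y angle deg -75.73913435894723
turn [-0.0005  0.0001  0.0792]
```

Emit:
send_rows(targets=[[[0.1,-0.08,-0.1],[0,0,0]],[[0.25,-0.2,-0.2],[0,0,0]],[[0.4,-0.32,-0.2],[0,0,0]],[[0.55,-0.44,-0.2],[0,0,0]],[[0.7,-0.56,-0.2],[0,0,0]],[[0.85,-0.68,-0.2],[0,0,0]],[[1.0,-0.8,-0.2],[0,0,0.03]],[[1.0,-0.8,-0.2],[0,0,0.079]],[[1.0,-0.8,-0.2],[0,0,0.079]]], fingers=1)

```text
clock: 1.27
tool_pos: [0.3857, -0.2988, 0.2986]
eef_rot: [1.0, 0.002, -0.0, 0.0]
contact_force: [0.0, -1.0, -0.4]
opening: 1.0
finger_force: 0.0
```

```bash
cat > look.py <<'E'
import sys
from plant import *
from h import *
s=get_state();p=snapshot('wrist');T=wT(s,p);print('clock',round(s['clock'],2),'tcp',s['tool_pos'].round(4),'open',round(s['opening'],3))
if len(sys.argv)>1: cv2.imwrite(f'pics/{sys.argv[1]}.png',p['img'])
for c,m in masks(p['img']).items():
    for k in cv2.findContours(m,cv2.RETR_EXTERNAL,cv2.CHAIN_APPROX_NONE)[0]:
        if cv2.contourArea(k)<300: continue
        u,v=k[:,0].mean(0);z=dict(cork=.01,white=.04,tape=.025,red=.064,purple=.054)[c]
        x,e=circ(cast(p,T,k[:,0],z))
        if x[2]<.07:print(c,int(u),int(v),np.round(x*1000,1),round(e*1000,1))
E
python3 look.py w1
```

```text
clock 1.27 tcp [ 0.3857 -0.2988  0.2986] open 1.0
cork 578 360 [ 172.9 -618.8   43.8] 12.9
cork 63 362 [166.1  16.3  46.5] 12.4
cork 39 131 [459.3  16.4  32.7] 0.9
white 193 403 [ 131.2 -143.5   34.4] 6.8
white 207 220 [ 370.9 -187.2   23.6] 8.2
white 252 212 [ 374.8 -211.9   23.3] 4.7
white 251 166 [ 423.  -224.2   13.4] 1.9
white 117 40 [547.2 -98.9  26. ] 8.1
white 210 77 [ 512.5 -184.3   64.3] 13.4
tape 604 74 [ 520.6 -593.6   32.7] 2.7
purple 231 215 [ 374.2 -204.1   17.9] 1.8
purple 105 114 [475.7 -83.1  20.7] 4.4
```

View pics/w1.png

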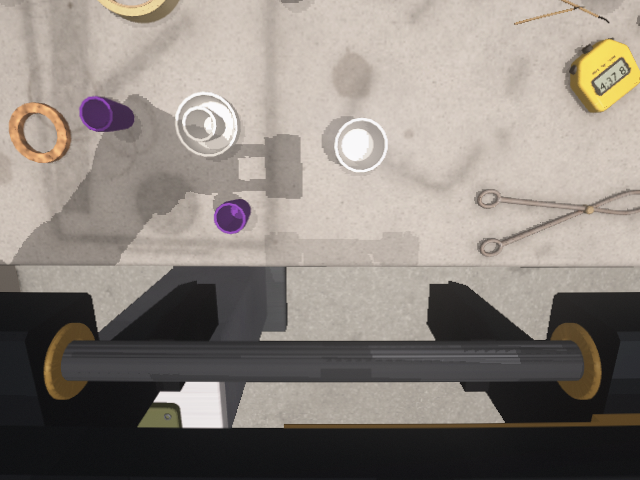

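Wrist view: nest dish rim about (207,124), tall crucible rim about (200,124), large crucible rim about (360,145), purple decoys at (97,114) and (231,216).

```bash
python3 - <<'E'
from plant import *
from h import *
s=get_state();p=snapshot('wrist');T=wT(s,p)
for n,uv,z in(('dish',(207,124.5),.03),('tall',(200,124),.058),('big',(360.5,145),.044)):
    print(n,cast(p,T,[uv],z).round(4))
i=p['img'][80:190,150:410];cv2.imwrite('pics/w1c.png',cv2.resize(i,None,fx=3,fy=3,interpolation=cv2.INTER_CUBIC))
togo(s,[.40,-.17,.30],-np.pi/2)
E
```

```text
dish [[ 0.4667 -0.1789]]
tall [[ 0.4661 -0.1802]]
big [[ 0.4466 -0.3387]]
shift [ 0.0506 -0.4313 -0.0049]
tool y angle deg -89.82189037114875
turn [0.0001 0.0002 0.001 ]
```

View pics/w1c.png

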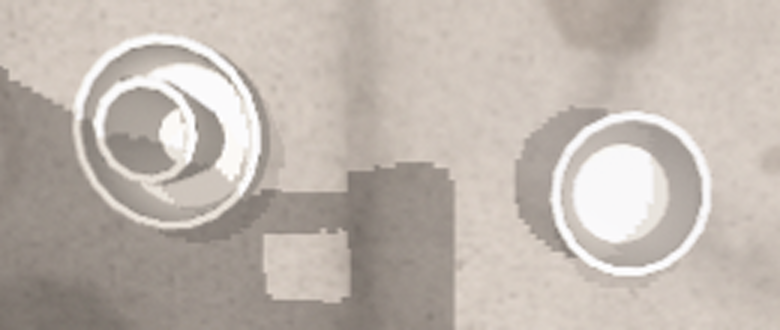

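Emit:
send_rows(targets=[[[0.1,-0.15,0],[0,0,0]],[[0.2,-0.3,0],[0,0,0]],[[0.27,-0.399,0.05],[0,0,0]],[[0.27,-0.399,0.2],[0,0,0]],[[0.27,-0.399,0.35],[0,0,0]],[[0.27,-0.399,0.5],[0,0,0]],[[0.27,-0.399,0.65],[0,0,0]],[[0.27,-0.399,0.75],[0,0,0]],[[0.27,-0.399,0.82],[0,0,0]],[[0.27,-0.399,0.86],[0,0,0]],[[0.27,-0.399,0.88],[0,0,0]],[[0.27,-0.399,0.88],[0,0,0]]])

```text
clock: 2.88
tool_pos: [0.4666, -0.1799, 0.0349]
eef_rot: [1.0, 0.0, 0.0, 0.0]
contact_force: [-0.6, -0.4, 0.0]
opening: 0.999
finger_force: 0.0
```

Emit:
send_rows(targets=[[[0,0,0],[0,0,0]],[[0,0,0],[0,0,0]],[[0,0,0],[0,0,0]],[[0,0,0],[0,0,0]],[[0,0,0],[0,0,0]],[[0,0,0],[0,0,0]]], fingers=0.3, newtons=10)

```text
clock: 3.62
tool_pos: [0.4665, -0.1795, 0.0347]
eef_rot: [1.0, 0.0, 0.0, 0.0]
contact_force: [0.8, 0.3, 0.6]
opening: 0.38
finger_force: 10.0
```

Emit:
send_rows(targets=[[[0,0,-0.02],[0,0,0]],[[0,0,-0.06],[0,0,0]],[[0,0,-0.12],[0,0,0]],[[0,0,-0.2],[0,0,0]],[[0,0,-0.3],[0,0,0]],[[0,0,-0.4],[0,0,0]],[[0,-0.03,-0.5],[0,0,0]],[[-0.05,-0.1,-0.55],[0,0,0]],[[-0.1,-0.2,-0.6],[0,0,0]],[[-0.1,-0.3,-0.6],[0,0,0]],[[-0.1,-0.3,-0.6],[0,0,0]],[[-0.1,-0.3,-0.6],[0,0,0]]], newtons=15)

```text
clock: 5.12
tool_pos: [0.4364, -0.0903, 0.2151]
eef_rot: [1.0, 0.0, 0.0, 0.0]
contact_force: [-0.7, -0.1, -0.4]
opening: 0.379
finger_force: 15.0
```

```bash
python3 look.py w2
```

```text
clock 5.12 tcp [ 0.4364 -0.0903  0.2151] open 0.379
cork 204 187 [460.3  18.6  31.7] 0.8
cork 71 181 [467.6 140.2  36.4] 1.9
cork 32 56 [575.  177.1  41.9] 6.4
white 360 404 [ 251.3 -127.3   22.6] 6.5
white 37 399 [249.6 190.2  23.2] 4.3
white 323 310 [332.5 -91.4  40.3] 3.8
white 67 177 [472.5 125.4  18.2] 3.0
white 34 171 [444.9 118.6  69.8] 16.9
white 341 14 [ 596.7 -105.5   21.3] 6.1
tape 347 31 [ 618.8 -108.3   43.5] 4.0
purple 441 282 [ 386.5 -192.9   16.5] 4.0
purple 302 172 [477.3 -75.2  16.2] 0.3
```

View pics/w2.png

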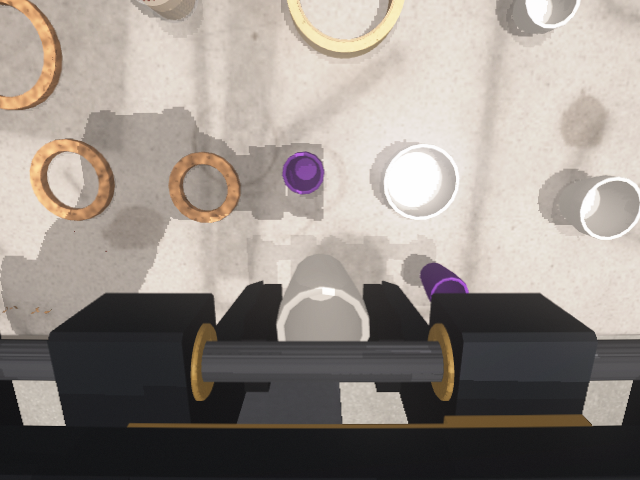

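The crucible is held upright at (322,300). The dish is alone and still standing at (421,181). Ring_44 is at (204,187), which gives (460,19) mm.

Emit:
send_rows(targets=[[[0.03,-0.12,0],[0,0,0]],[[0.06,-0.26,0],[0,0,0]],[[0.077,-0.366,0],[0,0,0]],[[0.077,-0.366,0.12],[0,0,0]],[[0.077,-0.366,0.26],[0,0,0]],[[0.077,-0.366,0.38],[0,0,0]],[[0.077,-0.366,0.48],[0,0,0]],[[0.077,-0.366,0.54],[0,0,0]],[[0.077,-0.366,0.58],[0,0,0]],[[0.077,-0.366,0.6],[0,0,0]],[[0.077,-0.366,0.608],[0,0,0]],[[0.077,-0.366,0.61],[0,0,0]]])

```text
clock: 6.68
tool_pos: [0.4598, 0.0202, 0.032]
eef_rot: [1.0, 0.0, 0.0, -0.0]
contact_force: [-0.1, -0.1, -0.4]
opening: 0.375
finger_force: 15.0
```

Emit:
send_rows(targets=[[[0,0,0.003],[0,0,0]],[[0,0,0.004],[0,0,0]],[[0,0,0.004],[0,0,0]]])

```text
clock: 7.05
tool_pos: [0.4596, 0.0203, 0.0307]
eef_rot: [1.0, 0.0, 0.0, 0.0]
contact_force: [0.5, 0.7, -0.4]
opening: 0.378
finger_force: 15.0
```

Emit:
send_rows(targets=[[[0,0,0.002],[0,0,0]],[[0,0,0.004],[0,0,0]],[[0,0,0.004],[0,0,0]]])

```text
clock: 7.42
tool_pos: [0.4599, 0.0206, 0.0302]
eef_rot: [1.0, 0.001, 0.001, -0.0]
contact_force: [-0.5, 1.3, 11.1]
opening: 0.378
finger_force: 15.0
```

Emit:
send_rows(targets=[[[0,0,0],[0,0,0]],[[0,0,0],[0,0,0]],[[0,0,0],[0,0,0]],[[0,0,0],[0,0,0]],[[0,0,-0.03],[0,0,0]],[[0,0,-0.1],[0,0,0]],[[0,0,-0.25],[0,0,0]],[[0,0,-0.4],[0,0,0]],[[0,0.1,-0.55],[0,0,0]],[[-0.05,0.25,-0.6],[0,0,0]],[[-0.1,0.4,-0.6],[0,0,0]],[[-0.1,0.4,-0.6],[0,0,0]]], fingers=1)

```text
clock: 8.93
tool_pos: [0.4275, -0.1037, 0.21]
eef_rot: [1.0, -0.004, -0.0, 0.001]
contact_force: [0.5, -0.0, -0.3]
opening: 1.003
finger_force: 0.0
```

```bash
python3 look.py w3; python3 - <<'E'
from plant import *
from h import *
s=get_state();p=snapshot('wrist');T=wT(s,p)
g=cv2.cvtColor(p['img'],cv2.COLOR_BGR2GRAY);m=cv2.inRange(g,205,255)
for k in cv2.findContours(m,cv2.RETR_EXTERNAL,cv2.CHAIN_APPROX_NONE)[0]:
    if cv2.contourArea(k)>400 :
        for z in(.03,.044):x,e=circ(cast(p,T,k[:,0],z));print(z,k[:,0].mean(0),(x*1000).round(1),round(e*1000,1))
E
```

```text
clock 8.93 tcp [ 0.4275 -0.1037  0.21  ] open 1.003
cork 578 360 [ 268.9 -357.1   35.2] 10.4
cork 64 360 [272.  149.6  35.2] 9.9
cork 192 177 [459.9  18.   30.6] 5.3
cork 51 172 [467.2 141.8  37.2] 0.9
cork 19 48 [573.6 172.8  38.4] 7.2
white 410 320 [ 334.  -185.    10.2] 2.9
white 229 276 [376.9 -21.3  17.7] 5.7
white 264 188 [454.4 -57.6  11. ] 2.0
white 163 184 [458.7  26.9  16.8] 0.2
white 52 170 [468.9 118.1  21.1] 0.8
white 15 197 [443.4 157.8  33.3] 13.9
white 292 64 [550.5 -77.5  27.9] 8.4
white 136 61 [549.4  36.4  33.3] 6.2
white 324 8 [ 605.5 -106.7   26.7] 6.8
tape 325 22 [ 611.1 -108.4   41.9] 5.5
purple 429 277 [ 383.5 -193.4   16.9] 3.9
purple 284 161 [477.2 -75.3  16.2] 0.2
0.03 [519.87323944 225.60985915] [ 420.8 -276.    19.8] 8.7
0.044 [519.87323944 225.60985915] [ 424.  -268.5   18.9] 8.3
0.03 [605.21546961 198.85635359] [ 445.2 -348.7   28.1] 0.3
0.044 [605.21546961 198.85635359] [ 447.3 -338.    26.9] 0.3
0.03 [167.5        185.86842105] [457.4  30.8  17.1] 0.3
0.044 [167.5        185.86842105] [459.   25.1  16.4] 0.3
0.03 [399.34327156 148.96132151] [ 478.7 -170.6   56.7] 11.2
0.044 [399.34327156 148.96132151] [ 479.4 -167.6   54.3] 10.7
0.03 [330.43307087  20.99212598] [ 617.3 -109.1   43.6] 3.1
0.044 [330.43307087  20.99212598] [ 612.1 -108.7   41.7] 2.9
```

View pics/w3.png

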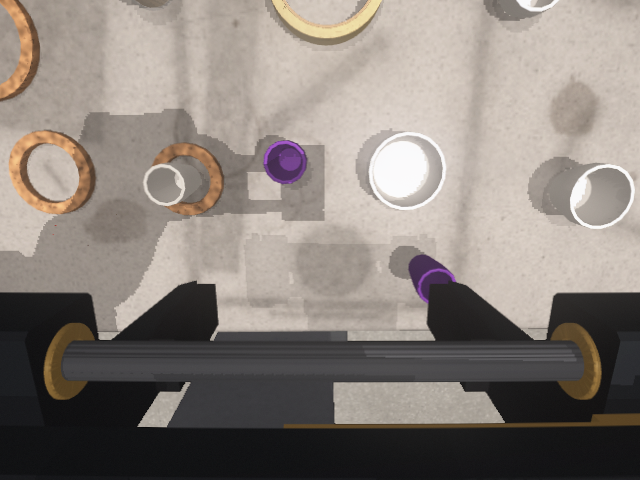

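The tall crucible stands in ring_44, at (165,186). The dish rim is at (407,171) and the large crucible rim at (602,196).

```bash
python3 - <<'E'
from plant import *
from h import *
s=get_state();p=snapshot('wrist');T=wT(s,p)
c=cast(p,T,[(407.5,170.5)],.03)[0];print(c)
togo(s,[*c,.0135],-np.pi/2);togo(s,[.577,.188,.2])
E
```

```text
[ 0.47097802 -0.17205887]
shift [0.1381 0.241  0.6541]
tool y angle deg -90.02155624762973
turn [-0.     -0.0002 -0.0001]
shift [ 0.4914 -0.9594  0.0328]
tool y angle deg -90.02155624762973
```

Emit:
send_rows(targets=[[[0.07,0.12,0],[0,0,0]],[[0.136,0.237,0],[0,0,0]],[[0.136,0.237,0.12],[0,0,0]],[[0.136,0.237,0.26],[0,0,0]],[[0.136,0.237,0.38],[0,0,0]],[[0.136,0.237,0.48],[0,0,0]],[[0.136,0.237,0.55],[0,0,0]],[[0.136,0.237,0.6],[0,0,0]],[[0.136,0.237,0.63],[0,0,0]],[[0.136,0.237,0.65],[0,0,0]],[[0.136,0.237,0.65],[0,0,0]],[[0.136,0.237,0.65],[0,0,0]]])

```text
clock: 10.58
tool_pos: [0.4707, -0.171, 0.0148]
eef_rot: [1.0, 0.0, 0.0, 0.0]
contact_force: [0.1, 0.5, 0.6]
opening: 0.999
finger_force: 0.0
```

Emit:
send_rows(targets=[[[0,0,0],[0,0,0]],[[0,0,0],[0,0,0]],[[0,0,0],[0,0,0]],[[0,0,0],[0,0,0]],[[0,0,0],[0,0,0]]], fingers=0.65, newtons=15)

```text
clock: 11.2
tool_pos: [0.4705, -0.1712, 0.0145]
eef_rot: [1.0, 0.0, 0.0, 0.0]
contact_force: [-0.1, -1.5, 4.7]
opening: 0.733
finger_force: 14.9
```

Emit:
send_rows(targets=[[[0,0,-0.02],[0,0,0]],[[0,0,-0.06],[0,0,0]],[[0,0,-0.14],[0,0,0]],[[0,0,-0.25],[0,0,0]],[[0,0,-0.38],[0,0,0]],[[0,-0.08,-0.5],[0,0,0]],[[0,-0.2,-0.6],[0,0,0]],[[0,-0.35,-0.65],[0,0,0]],[[0,-0.5,-0.65],[0,0,0]],[[0.08,-0.65,-0.65],[0,0,0]],[[0.16,-0.8,-0.65],[0,0,0]],[[0.2,-0.9,-0.65],[0,0,0]]], newtons=20)

```text
clock: 12.7
tool_pos: [0.5308, 0.1022, 0.21]
eef_rot: [1.0, 0.002, 0.001, -0.001]
contact_force: [-0.4, -1.4, -0.5]
opening: 0.732
finger_force: 19.9
```

Emit:
send_rows(targets=[[[0,0,0],[0,0,0]],[[0,0,0],[0,0,0]]])

```text
clock: 12.95
tool_pos: [0.5294, 0.098, 0.2095]
eef_rot: [1.0, -0.0, -0.001, 0.001]
contact_force: [-0.2, -0.2, -0.3]
opening: 0.732
finger_force: 19.9
```

```bash
python3 look.py w4; python3 -c "
from plant import *
from h import *
togo(get_state(),[.577,.188,.0145],-np.pi/2)"
```

```text
clock 12.95 tcp [0.5294 0.098  0.2095] open 0.732
cork 521 361 [370.5 -89.3  36.4] 9.3
cork 122 362 [369.9 281.7  37.8] 9.0
cork 412 263 [464.4  17.3  26.4] 4.6
cork 253 259 [469.5 141.8  33.8] 3.9
cork 119 259 [480.  286.4  40.5] 5.9
cork 219 149 [579.3 186.   47.3] 2.0
white 433 402 [348.1 -13.6  14.6] 3.6
white 478 297 [455.7 -39.4  24.8] 6.8
white 321 298 [455.7  97.   56.5] 12.6
white 220 253 [498.8 186.4  24.1] 5.1
white 54 126 [606.  313.   17.4] 0.8
tape 553 110 [ 620.  -105.    48.9] 2.6
purple 514 274 [487.4 -65.4  20.5] 5.2
shift [ 0.1589 -0.303   0.6492]
tool y angle deg -90.0661661577809
turn [ 0.0005  0.0003 -0.0004]
```

View pics/w4.png

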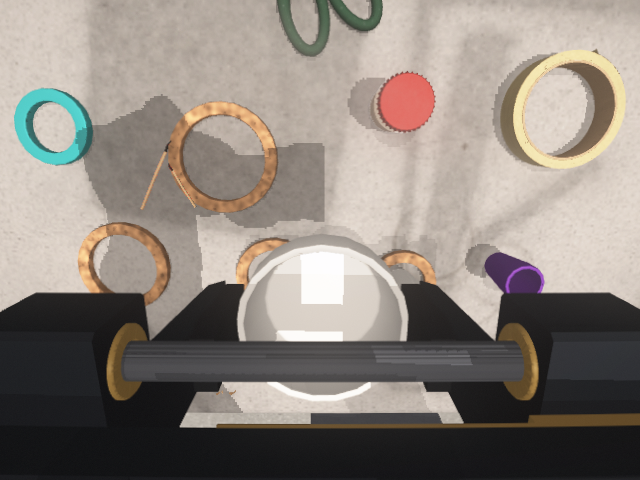

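The dish is held level. Ring_76 is at (223,156) and empty; there is a thin stick beside its left edge, outside the hole.

Emit:
send_rows(targets=[[[0.08,-0.15,0],[0,0,0]],[[0.164,-0.299,0],[0,0,0]],[[0.164,-0.299,0.1],[0,0,0]],[[0.164,-0.299,0.24],[0,0,0]],[[0.164,-0.299,0.36],[0,0,0]],[[0.164,-0.299,0.46],[0,0,0]],[[0.164,-0.299,0.54],[0,0,0]],[[0.164,-0.299,0.59],[0,0,0]],[[0.164,-0.299,0.62],[0,0,0]],[[0.164,-0.299,0.635],[0,0,0]],[[0.164,-0.299,0.642],[0,0,0]],[[0.164,-0.299,0.644],[0,0,0]]])

```text
clock: 14.5
tool_pos: [0.5797, 0.1891, 0.0165]
eef_rot: [1.0, 0.0, 0.0, -0.0]
contact_force: [0.7, 0.3, -0.1]
opening: 0.729
finger_force: 19.9
```

Emit:
send_rows(targets=[[[0,0,0.003],[0,0,0]],[[0,0,0.004],[0,0,0]],[[0,0,0.004],[0,0,0]]])

```text
clock: 14.88
tool_pos: [0.5794, 0.189, 0.015]
eef_rot: [1.0, 0.0, 0.0, 0.0]
contact_force: [-0.9, -0.3, -1.0]
opening: 0.732
finger_force: 19.9
```

Emit:
send_rows(targets=[[[0,0,0.002],[0,0,0]],[[0,0,0.003],[0,0,0]],[[0,0,0.003],[0,0,0]]])

```text
clock: 15.25
tool_pos: [0.5795, 0.1889, 0.0146]
eef_rot: [1.0, 0.0, 0.0, 0.0]
contact_force: [-0.6, -0.0, 4.6]
opening: 0.733
finger_force: 19.9
```

Emit:
send_rows(targets=[[[0,0,0],[0,0,0]],[[0,0,0],[0,0,0]],[[0,0,0],[0,0,0]],[[0,0,-0.02],[0,0,0]],[[0,0,-0.08],[0,0,0]],[[0,0,-0.2],[0,0,0]],[[0,0,-0.35],[0,0,0]],[[0,0.1,-0.5],[0,0,0]],[[-0.05,0.25,-0.65],[0,0,0]],[[-0.1,0.4,-0.7],[0,0,0]],[[-0.1,0.5,-0.7],[0,0,0]],[[-0.1,0.5,-0.7],[0,0,0]]], fingers=1)

```text
clock: 16.75
tool_pos: [0.5495, 0.0356, 0.2256]
eef_rot: [1.0, -0.002, 0.001, 0.001]
contact_force: [0.8, 0.5, 0.4]
opening: 0.998
finger_force: 0.0
```

```bash
python3 look.py w5
```

```text
clock 16.75 tcp [0.5495 0.0356 0.2256] open 0.998
cork 580 360 [ 381.9 -229.4   36.8] 10.4
cork 62 361 [382.9 298.9  38. ] 9.8
cork 337 290 [461.7  19.4  30.5] 5.1
cork 223 283 [469.9 142.   35. ] 5.6
cork 78 271 [479.6 285.7  41. ] 6.4
cork 165 178 [579.5 186.3  46.6] 4.8
white 270 399 [361.   87.5  47.1] 17.6
white 412 321 [447.2 -50.5  18.8] 4.0
white 337 316 [453.7  20.7  17.1] 0.3
white 220 287 [484.4 129.2  18.2] 5.4
white 273 305 [445.9  81.3  36. ] 12.0
white 75 278 [495.  266.7  22.8] 3.8
white 20 238 [530.5 315.1  36.4] 11.7
white 619 232 [ 529.1 -242.3   40.6] 14.7
white 307 215 [554.8  51.3  29.6] 9.5
white 151 185 [577.9 183.8  31. ] 0.2
white 9 154 [606.4 305.1  14.2] 3.1
white 475 132 [620.5 -93.   28.5] 2.0
white 14 61 [679.  323.1  48.6] 9.7
white 338 36 [669.4   1.2  49.2] 10.6
tape 50 366 [375.7 259.2  66.3] 2.6
tape 474 133 [ 620.1 -106.4   48.1] 1.2
red 311 142 [614.   43.3   9.4] 3.4
purple 430 283 [494.2 -61.7  13. ] 4.4
```

Emit:
send_rows(targets=[[[0,0.15,0],[0,0,0]],[[0,0.3,0],[0,0,0]],[[0,0.45,0],[0,0,0]],[[0,0.6,0],[0,0,0]],[[0,0.75,0],[0,0,0]],[[0,0.88,0],[0,0,0]],[[0,0.94,0],[0,0,0]],[[0,0.94,0],[0,0,0]],[[0,0.94,0],[0,0,0]]])

```text
clock: 17.92
tool_pos: [0.5503, -0.2401, 0.224]
eef_rot: [1.0, 0.002, 0.0, -0.001]
contact_force: [-0.7, 0.2, 0.1]
opening: 1.002
finger_force: 0.0
```

```bash
python3 look.py w6; python3 - <<'E'
import cv2,numpy as np
a=cv2.imread('pics/w5.png');b=cv2.imread('pics/w6.png')
cv2.imwrite('pics/w56.png',cv2.resize(np.hstack([a[:320],b[:320]]),(800,200),interpolation=cv2.INTER_AREA))
cv2.imwrite('pics/w56.png',np.vstack([a[:300],b[:300]]))
E
```

```text
clock 17.93 tcp [ 0.5503 -0.2401  0.224 ] open 1.002
cork 578 361 [ 388.6 -503.7   35.3] 10.6
cork 64 361 [382.9  23.6  36.3] 10.5
cork 78 285 [462.3  15.8  30.5] 5.9
white 438 402 [ 357.4 -353.3   36. ] 17.0
white 407 321 [ 445.7 -330.9   19.5] 6.4
white 250 268 [ 496.2 -173.7   61.4] 18.7
white 262 180 [ 581.7 -188.    13.8] 1.8
white 189 114 [ 623.  -123.6   24.1] 5.0
white 519 107 [ 643.9 -404.2   15.3] 2.6
white 452 108 [ 640.5 -348.    23.2] 2.3
white 238 86 [ 650.  -177.7   51.5] 16.6
tape 177 133 [ 620.  -110.3   47.5] 1.4
purple 283 395 [ 375.7 -202.5   18. ] 1.6
purple 147 290 [483.7 -83.5  22.5] 5.6
```

View pics/w56.png

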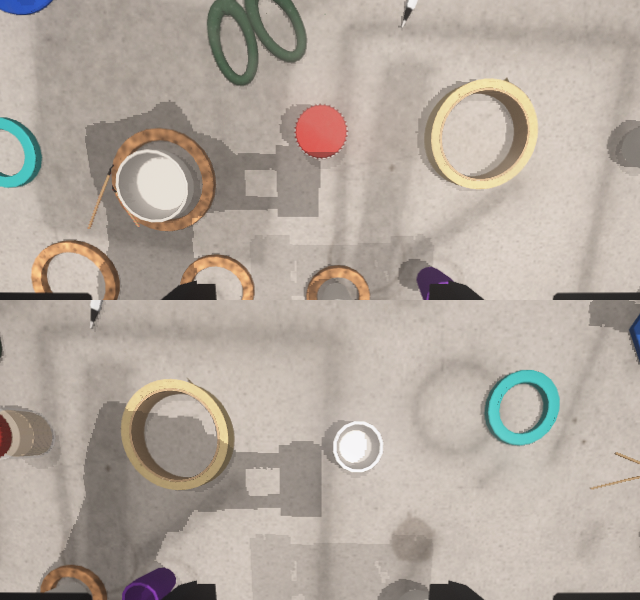

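Top half: the dish stands in ring_76, rim at (152,186). Bottom half: the low crucible rim is at (358,147) of the wrist image, with the tape roll well clear at (177,133).

```bash
python3 - <<'E'
from plant import *
from h import *
s=get_state();p=snapshot('wrist');T=wT(s,p)
c=cast(p,T,[(358,147)],.032)[0];print(c)
togo(s,[*c,.0145],-np.pi/2)
E
```

```text
[ 0.61092965 -0.27061713]
shift [0.2014 0.1036 0.6985]
tool y angle deg -89.7498470927203
turn [-0.0005 -0.0001  0.0014]
```

Emit:
send_rows(targets=[[[0.1,0.05,0],[0,0,0]],[[0.2,0.1,0.1],[0,0,0]],[[0.2,0.1,0.25],[0,0,0]],[[0.2,0.1,0.38],[0,0,0]],[[0.2,0.1,0.48],[0,0,0]],[[0.2,0.1,0.56],[0,0,0]],[[0.2,0.1,0.63],[0,0,0]],[[0.2,0.1,0.67],[0,0,0]],[[0.2,0.1,0.69],[0,0,0]],[[0.2,0.1,0.695],[0,0,0]],[[0.2,0.1,0.695],[0,0,0]]])

```text
clock: 19.4
tool_pos: [0.6101, -0.2733, 0.0162]
eef_rot: [1.0, 0.0, 0.001, 0.0]
contact_force: [1.0, 0.7, -0.3]
opening: 1.004
finger_force: 0.0
```

Emit:
send_rows(targets=[[[0,0,0],[0,0,0]],[[0,0,0],[0,0,0]],[[0,0,0],[0,0,0]],[[0,0,0],[0,0,0]],[[0,0,0],[0,0,0]],[[0,0,0],[0,0,0]]], fingers=0.4, newtons=15)

```text
clock: 20.15
tool_pos: [0.6097, -0.2729, 0.0155]
eef_rot: [1.0, 0.0, -0.0, -0.0]
contact_force: [-1.4, 0.9, 0.8]
opening: 0.493
finger_force: 15.0
```

Emit:
send_rows(targets=[[[0,0,-0.02],[0,0,0]],[[0,0,-0.06],[0,0,0]],[[0,0,-0.15],[0,0,0]],[[0,0,-0.28],[0,0,0]],[[0,0,-0.42],[0,0,0]],[[-0.05,-0.1,-0.55],[0,0,0]],[[-0.15,-0.22,-0.62],[0,0,0]],[[-0.25,-0.36,-0.62],[0,0,0]],[[-0.35,-0.5,-0.62],[0,0,0]],[[-0.45,-0.65,-0.62],[0,0,0]],[[-0.5,-0.8,-0.62],[0,0,0]],[[-0.5,-0.95,-0.62],[0,0,0]]], newtons=20)

```text
clock: 21.65
tool_pos: [0.4583, 0.0128, 0.2025]
eef_rot: [1.0, 0.0, 0.0, 0.0]
contact_force: [0.1, -0.4, -0.5]
opening: 0.491
finger_force: 20.0
```

Emit:
send_rows(targets=[[[0,-0.06,0],[0,0,0]],[[0,-0.1,0],[0,0,0]],[[0,-0.1,0],[0,0,0]],[[0,-0.1,0],[0,0,0]]])

```text
clock: 22.15
tool_pos: [0.4595, 0.0406, 0.2016]
eef_rot: [1.0, -0.001, 0.0, 0.0]
contact_force: [-0.9, -0.0, -1.1]
opening: 0.495
finger_force: 20.0
```

```bash
python3 look.py w7|grep -E 'clock|cork'; python3 -c "
from plant import *
from h import *
togo(get_state(),[.467,.1435,.0155],-np.pi/2)"
```

```text
clock 22.15 tcp [0.4595 0.0406 0.2016] open 0.495
cork 329 211 [460.6  17.9  30.6] 3.6
cork 208 212 [468.7 142.8  36.2] 2.6
cork 42 198 [477.5 286.5  41.9] 3.0
cork 170 120 [592.2 192.1  57.3] 3.4
shift [ 0.0245 -0.3437  0.62  ]
tool y angle deg -90.08782922291599
turn [ 0.0002 -0.     -0.0005]
```

View pics/w7.png

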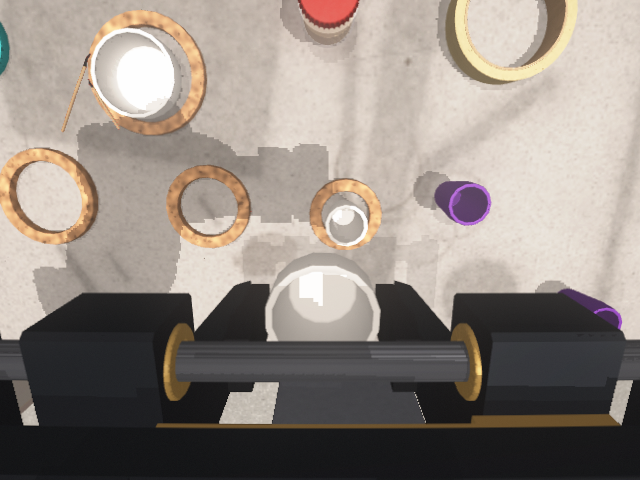

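The tall crucible (347,226) and the dish (133,73) are standing in their rings. The low crucible is held upright. Ring_54 at (208,207) is empty.

Emit:
send_rows(targets=[[[0.01,-0.15,0],[0,0,0]],[[0.028,-0.34,0],[0,0,0]],[[0.028,-0.34,0.1],[0,0,0]],[[0.028,-0.34,0.22],[0,0,0]],[[0.028,-0.34,0.34],[0,0,0]],[[0.028,-0.34,0.44],[0,0,0]],[[0.028,-0.34,0.52],[0,0,0]],[[0.028,-0.34,0.57],[0,0,0]],[[0.028,-0.34,0.595],[0,0,0]],[[0.028,-0.34,0.61],[0,0,0]],[[0.028,-0.34,0.616],[0,0,0]],[[0.028,-0.34,0.616],[0,0,0]]])

```text
clock: 23.7
tool_pos: [0.4681, 0.1439, 0.0171]
eef_rot: [1.0, 0.0, 0.0, -0.0]
contact_force: [0.3, 0.0, -0.7]
opening: 0.496
finger_force: 20.0
```

Emit:
send_rows(targets=[[[0,0,0.002],[0,0,0]],[[0,0,0.004],[0,0,0]],[[0,0,0.004],[0,0,0]]])

```text
clock: 24.08
tool_pos: [0.4678, 0.1439, 0.0155]
eef_rot: [1.0, 0.0, 0.0, 0.0]
contact_force: [0.7, 0.2, -0.2]
opening: 0.494
finger_force: 20.0
```

Emit:
send_rows(targets=[[[0,0,0.002],[0,0,0]],[[0,0,0.003],[0,0,0]],[[0,0,0.003],[0,0,0]]])

```text
clock: 24.45
tool_pos: [0.4679, 0.1438, 0.0154]
eef_rot: [1.0, 0.0, 0.0, -0.0]
contact_force: [-0.8, 0.1, 8.5]
opening: 0.495
finger_force: 20.0
```

Emit:
send_rows(targets=[[[0,0,0],[0,0,0]],[[0,0,0],[0,0,0]],[[0,0,0],[0,0,0]],[[0,0,0],[0,0,0]],[[0,0,-0.02],[0,0,0]],[[0,0,-0.08],[0,0,0]],[[0,0,-0.2],[0,0,0]],[[0,0,-0.35],[0,0,0]],[[0,0.1,-0.5],[0,0,0]],[[0,0.25,-0.65],[0,0,0]],[[0,0.4,-0.65],[0,0,0]],[[-0.05,0.55,-0.65],[0,0,0]]], fingers=1)

```text
clock: 25.95
tool_pos: [0.4539, -0.0228, 0.2108]
eef_rot: [1.0, 0.0, 0.002, 0.0]
contact_force: [0.6, -0.5, -1.2]
opening: 0.998
finger_force: 0.0
```

Emit:
send_rows(targets=[[[-0.03,0.15,0],[0,0,0]],[[-0.07,0.3,0],[0,0,0]],[[-0.1,0.45,0],[0,0,0]],[[-0.13,0.6,0],[0,0,0]],[[-0.15,0.75,0],[0,0,0]],[[-0.15,0.88,0],[0,0,0]],[[-0.15,0.94,0],[0,0,0]],[[-0.15,0.94,0],[0,0,0]],[[-0.15,0.94,0],[0,0,0]]])

```text
clock: 27.08
tool_pos: [0.4084, -0.3011, 0.2096]
eef_rot: [1.0, 0.002, -0.0, -0.001]
contact_force: [0.4, 0.5, -0.2]
opening: 0.999
finger_force: 0.0
```

```bash
python3 look.py w8|grep -E 'clock|white|purple'
```

```text
clock 27.07 tcp [ 0.4084 -0.3011  0.2096] open 0.999
white 608 280 [ 355.1 -558.7   18.8] 8.2
white 213 243 [ 382.4 -203.1   30.9] 6.5
white 273 183 [ 439.5 -261.7    9.3] 2.8
white 50 188 [435.1 -75.2  11.7] 4.6
white 64 40 [ 548.  -103.4   16.5] 6.1
white 181 73 [ 523.4 -195.8   50.9] 13.2
purple 208 260 [ 376.5 -205.6   19.6] 3.0
purple 48 136 [476.5 -86.   22.3] 5.6
```

View pics/w8.png

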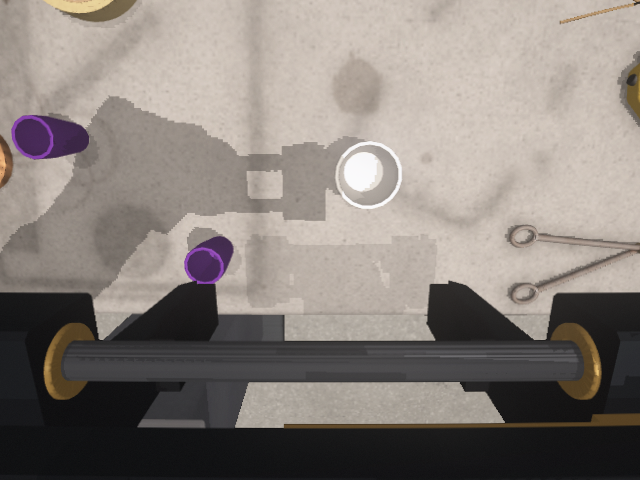

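The large crucible rim is at (368,174), with clear space around it.

```bash
python3 - <<'E'
from plant import *
from h import *
s=get_state();p=snapshot('wrist');T=wT(s,p)
c=cast(p,T,[(368.5,174.5)],.044)[0];print(c)
togo(s,[*c,.023],-np.pi/2)
E
```

```text
[ 0.44777012 -0.33834676]
shift [0.1307 0.1257 0.622 ]
tool y angle deg -89.78789066247916
turn [-0.0004  0.0001  0.0012]
```

Emit:
send_rows(targets=[[[0.06,0.06,0],[0,0,0]],[[0.13,0.123,0],[0,0,0]],[[0.13,0.123,0.12],[0,0,0]],[[0.13,0.123,0.24],[0,0,0]],[[0.13,0.123,0.36],[0,0,0]],[[0.13,0.123,0.46],[0,0,0]],[[0.13,0.123,0.54],[0,0,0]],[[0.13,0.123,0.59],[0,0,0]],[[0.13,0.123,0.615],[0,0,0]],[[0.13,0.123,0.62],[0,0,0]],[[0.13,0.123,0.62],[0,0,0]]])

```text
clock: 28.55
tool_pos: [0.4475, -0.3403, 0.0242]
eef_rot: [1.0, 0.0, 0.0, 0.0]
contact_force: [-0.1, 0.1, -0.1]
opening: 0.997
finger_force: 0.0
```

Emit:
send_rows(targets=[[[0,0,0],[0,0,0]],[[0,0,0],[0,0,0]],[[0,0,0],[0,0,0]],[[0,0,0],[0,0,0]],[[0,0,0],[0,0,0]],[[0,0,0],[0,0,0]]], fingers=0.5, newtons=18)

```text
clock: 29.3
tool_pos: [0.4471, -0.34, 0.0238]
eef_rot: [1.0, 0.0, 0.0, 0.0]
contact_force: [-0.3, -0.0, 2.4]
opening: 0.622
finger_force: 18.0
```

Emit:
send_rows(targets=[[[0,0,-0.02],[0,0,0]],[[0,0,-0.06],[0,0,0]],[[0,0,-0.15],[0,0,0]],[[0,0,-0.28],[0,0,0]],[[0,0,-0.42],[0,0,0]],[[0,-0.1,-0.55],[0,0,0]],[[0.02,-0.22,-0.62],[0,0,0]],[[0.04,-0.36,-0.62],[0,0,0]],[[0.06,-0.5,-0.62],[0,0,0]],[[0.06,-0.65,-0.62],[0,0,0]],[[0.06,-0.8,-0.62],[0,0,0]],[[0.06,-0.95,-0.62],[0,0,0]]], newtons=22)

```text
clock: 30.8
tool_pos: [0.4648, -0.0537, 0.2104]
eef_rot: [1.0, 0.0, 0.0, 0.0]
contact_force: [0.6, 0.2, -1.1]
opening: 0.624
finger_force: 22.0
```

Emit:
send_rows(targets=[[[0,-0.15,0],[0,0,0]],[[0,-0.3,0],[0,0,0]],[[0,-0.45,0],[0,0,0]],[[0,-0.6,0],[0,0,0]],[[0,-0.72,0],[0,0,0]],[[0,-0.8,0],[0,0,0]],[[0,-0.8,0],[0,0,0]],[[0,-0.8,0],[0,0,0]]])

```text
clock: 31.8
tool_pos: [0.4647, 0.1834, 0.2098]
eef_rot: [1.0, -0.0, -0.0, 0.001]
contact_force: [-0.2, 0.2, -0.9]
opening: 0.625
finger_force: 22.0
```

```bash
python3 look.py w9|grep -E 'clock|cork'; python3 -c "
from plant import *
from h import *
togo(get_state(),[.477,.288,.0238],-np.pi/2)"
```

```text
clock 31.8 tcp [0.4647 0.1834 0.2098] open 0.625
cork 144 364 [296.7 324.7  52.7] 8.5
cork 497 361 [301.8  37.1  47.4] 8.5
cork 368 234 [469.1 142.5  33.3] 3.5
cork 483 222 [461.   22.   28.9] 4.5
cork 340 192 [468.3 148.3  30.9] 3.6
cork 205 199 [477.2 289.9  42.7] 0.3
shift [ 0.0403 -0.3505  0.6195]
tool y angle deg -90.08784080780615
turn [ 0.0004  0.     -0.0005]
```

View pics/w9.png

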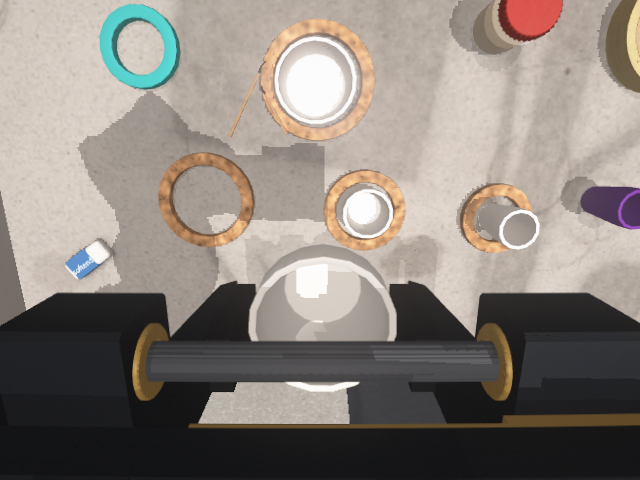

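The three placed vessels stand in their rings: dish (316,80), low (367,212), tall (519,229). The large crucible is held upright. Ring_66 at (206,199) is empty.

Emit:
send_rows(targets=[[[0.02,-0.15,0],[0,0,0]],[[0.04,-0.3,0],[0,0,0]],[[0.04,-0.355,0.05],[0,0,0]],[[0.04,-0.355,0.18],[0,0,0]],[[0.04,-0.355,0.32],[0,0,0]],[[0.04,-0.355,0.44],[0,0,0]],[[0.04,-0.355,0.52],[0,0,0]],[[0.04,-0.355,0.57],[0,0,0]],[[0.04,-0.355,0.595],[0,0,0]],[[0.04,-0.355,0.61],[0,0,0]],[[0.04,-0.355,0.616],[0,0,0]],[[0.04,-0.355,0.616],[0,0,0]]])

```text
clock: 33.35
tool_pos: [0.477, 0.2917, 0.0252]
eef_rot: [1.0, 0.0, 0.0, -0.0]
contact_force: [0.1, 0.0, -1.1]
opening: 0.625
finger_force: 22.0
```

Emit:
send_rows(targets=[[[0,0,0.002],[0,0,0]],[[0,0,0.004],[0,0,0]],[[0,0,0.004],[0,0,0]]])

```text
clock: 33.72
tool_pos: [0.4769, 0.2916, 0.0238]
eef_rot: [1.0, 0.0, 0.0, -0.0]
contact_force: [-0.7, 0.4, 0.8]
opening: 0.624
finger_force: 22.0
```

Emit:
send_rows(targets=[[[0,0,0.001],[0,0,0]],[[0,0,0.002],[0,0,0]],[[0,0,0.002],[0,0,0]]])

```text
clock: 34.1
tool_pos: [0.4769, 0.2915, 0.0237]
eef_rot: [1.0, 0.0, 0.0, -0.0]
contact_force: [-1.2, 0.1, 6.8]
opening: 0.623
finger_force: 22.0
```

Emit:
send_rows(targets=[[[0,0,0],[0,0,0]],[[0,0,0],[0,0,0]],[[0,0,0],[0,0,0]],[[0,0,0],[0,0,0]],[[0,0,-0.02],[0,0,0]],[[0,0,-0.08],[0,0,0]],[[0,0,-0.2],[0,0,0]],[[0,0,-0.35],[0,0,0]],[[0,0.05,-0.5],[0,0,0]],[[-0.03,0.12,-0.62],[0,0,0]],[[-0.05,0.2,-0.7],[0,0,0]],[[-0.05,0.25,-0.75],[0,0,0]]], fingers=1)

```text
clock: 35.6
tool_pos: [0.4617, 0.2153, 0.2503]
eef_rot: [1.0, -0.0, 0.001, -0.0]
contact_force: [0.5, 0.5, -0.7]
opening: 1.004
finger_force: 0.0
```

Emit:
send_rows(targets=[[[0,0,0],[0,0,0]],[[0,0,0],[0,0,0]]])

```text
clock: 35.85
tool_pos: [0.4616, 0.2173, 0.2474]
eef_rot: [1.0, 0.001, -0.0, -0.0]
contact_force: [0.5, -0.3, 0.2]
opening: 1.0
finger_force: 0.0
```

```bash
python3 look.py w10|grep -E 'clock'; python3 - <<'E'
from plant import *
import cv2,numpy as np
i=snapshot('scene')['img'][150:370,120:520];w=cv2.imread('pics/w10.png')[:310]
cv2.imwrite('pics/fin.png',np.vstack([cv2.resize(w,(600,290)),cv2.resize(i,(600,310))]))
E
```

```text
clock 35.85 tcp [0.4616 0.2173 0.2474] open 1.0
```

View pics/fin.png

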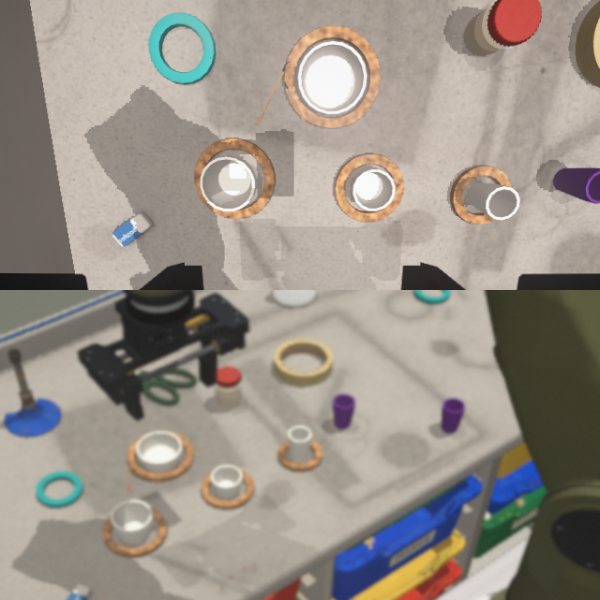

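All four vessels stand upright in their own rings: top half, dish (332,77), large (228,183), low (373,190) and tall (502,203). The tape, jar and purple cups are undisturbed, so I'm handing it in.

```bash
python3 -c "
from plant import *
print(finish_job())"
```

```text
the job is handed in; nothing more can be done
None
```

All four porcelain vessels stand upright in the cork rings of their own size. The tall crucible was lifted out of the dish first, and the tape roll, sample jar and look-alikes were left alone. The job was handed in at about 36 s of the 120 s allowed, and no verdict came back.

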